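Tub under the dosing chute, spring gate held half open

TASK

Slide the white tub along the table until it sits home in the horseshoe rest under the lip of the steel chute; the chute's gate stays shut until the tub is there, and the tub is neither lifted nor tipped. Then draw the black knob of the spring gate out to half open (pointer at the green line) without pulling it much beyond, and hold it there against its spring so that slices tipped in at the top will run down slowly: the program finishes while the robot is still holding the gate half open. Leave the timer, brush, sanitiser bottle and whetstone where they are.

Things in the scene. Friction and masses are not known exactly. Their poses are not given: they have to be found in the camera images.
- tub: Loose empty round white plastic tub, open at the top, about 0.1 kg, 70 mm high; 115 mm across the rim, narrowing to 86 mm at the base, wall about 3 mm. Origin at the centre of its underside, z up. Fingers held vertically touch it at the rim, 58 mm from its axis.
- chute: Stainless dosing chute on four legs, fixed to the table. Origin on the table where the tub belongs. +y points out of the chute, the way slices leave; the trough (80 mm wide inside, walls 40 mm high) rises from the lip towards -y to a pan 150 mm wide, rim 245 mm high, at y = -0.23 to -0.365. Front legs at x = +-0.052, y = -0.125. The gate is at y = -0.065, its knob on the -x side.
- drop (a point): Point on the table, 30 mm before the lip's edge: where the centre of the tub's underside belongs. Axes as chute. Beyond the work stands a large white crate, its near rim along world y at about x = 0.74 m, 98 mm high: keep the gripper clear of it.
- rest (a point): Middle of the back of the horseshoe rest: polished, slippery 8 mm round bar fixed to the chute, 64 mm above the table, bent at 64 mm radius about the vertical through drop. It embraces the -y side of the tub over 2.0 rad, then runs on 35 mm straight, spreading to +-75 mm; open towards +y. A tub at home has about 2 mm of play. This point is at y = -0.064 of chute.
- lip (a point): Middle of the front edge of the chute's floor, 90 mm above the table: 20 mm over the tub's rim and 30 mm behind (-y of) the tub's centre when home. The trough's walls there are about 135 mm high at the top.
- gate (a joint): Travel of the gate in m: 0 shut, 0.070 fully open, half open 0.035; it grows as the knob is drawn out along -x of chute. A spring shuts it: 3 N when shut, rising by 1.3 N per 10 mm (7.5 N at half open, 12 N fully open); it runs back shut when let go. Moving mass 0.18 kg.
- gate_knob (a point): On the axis of the gate's upright black knob, 21 mm in diameter, from 128 to 176 mm above the table; this point is 158 mm high and moves with the gate. It stands on a dark carriage, 26 x 22 mm, top 121 mm high. With the gate shut it is at x = -0.115, y = -0.065 of chute, 73 mm outside the trough's wall. A return spring lies 22 mm to the -y side of it, its top 129 mm high.
- half_mark (a point): Green line across the gate's aluminium rail (rail 26 mm wide, top 106 mm high, x = -0.04 to -0.20 of chute): where the carriage's red pointer stands at half open (this point is 9 mm to the +y side of the knob), the knob's axis then straight beside it at x = -0.150. A black line 35 mm nearer the trough is shut, a red line 35 mm further out is fully open.
- gate_edge (a point): Middle of the leading edge of the gate plate (44 mm high, 3 mm thick), inside the trough: x = +0.040 of chute when shut, +0.005 at half open.
- timer: Bystander: white kitchen timer with a green top, 68 mm across, 40 mm high; loose. Origin at the centre of its underside.
- brush: Bystander: brush with a blue block, 43 x 150 x 40 mm; loose. Origin at the centre of its underside.
- sanitiser: Bystander: pump bottle with a pink label, 52 x 75 x 180 mm; loose. Origin at the centre of its underside.
- whetstone: Bystander: brown and grey sharpening stone, 60 x 180 x 25 mm; loose. Origin at the centre of its underside.
Things that resemble listed ones, but are neither listed nor needed, are in the scene too. There is more than one size of the tub; the one meant has the size given above.

How it is judged:
On the way, in this order (a step that is already met when the one before it is completed fails the run):
1. the tub stands home under the lip, the gate still shut (horizontal distance between tub and drop below 0.015 m and angle between tub's own z axis and vertical below 0.1 rad and height (world z) of tub below 0.006 m and value of joint gate below 0.008 m), for 0.3 s.
2. the gate is drawn to half open by the fingers (value of joint gate between 0.03 and 0.04 m and horizontal distance between tub and drop below 0.015 m and angle between tub's own z axis and vertical below 0.1 rad and height (world z) of tub below 0.006 m and contact force between the fingers and gate above 3 N), for 0.5 s.
At the end, for the whole second after the job is handed in: The tub stands upright on the table within 15 mm of the drop point and at rest; the gate is still, 30 to 40 mm open (half is 35), held there by the fingers against its spring (more than 3 N between them); the four bystanders are within 20 mm of where they stood (all of step 2 and velocity of joint gate between -0.01 and 0.01 m/s and linear speed of tub below 0.02 m/s and distance of each of timer, brush, sanitiser, whetstone from where it was at the start of the episode below 0.02 m); the arm keeps its last pose, push and grip.
It fails at once if the gate is opened (more than 12 mm) while the tub is not under the lip (more than 30 mm off) (value of joint gate above 0.012 m and horizontal distance between tub and drop above 0.03 m).
It fails at once if the gate is pulled much beyond half (more than 50 mm open) (value of joint gate above 0.05 m).
It fails at once if the tub is lifted off the table (20 mm) or tipped (0.35 rad) (height (world z) of tub above 0.02 m or angle between tub's own z axis and vertical above 0.35 rad).
It fails at once if the timer, brush, sanitiser bottle or whetstone is shoved more than 30 mm or knocked over (distance of any of timer, brush, sanitiser, whetstone from where it was at the start of the episode above 0.03 m or angle between sanitiser's own z axis and vertical above 0.5 rad).
It also fails if it takes over 70 s, if anything falls off the work surface, if the arm or the gripper's body presses on something with over 40 N, if the wrist force passes 120 N, or if a joint passes its speed limit or range.

ROBOT

A 6-joint arm with a two-finger parallel gripper is mounted at the origin on the work surface; the furniture and walls round the work are solid. World frame = base frame: x ahead of the robot, y to its left, z up, the work surface at z = 0. Lengths are in m, angles in rad, forces in N, time in s.
With the tool pointing down it reaches from about 0.3 to 0.875 m from the base axis. Payload 4.2 kg.
Tool frame: the origin (TCP) lies midway between the tips of the shut fingers; the grasp point (between the pads) lies 19 mm behind it; z points along the fingers, y is the line along which they close (so a half turn about z gives the same grasp; the last joint's range is limited). The gripper opens to 85 mm and grips with 20 to 120 N. Pads are 22 mm wide; open, the fingers measure 114 mm over their backs; the gripper's body (76 mm by 85 mm) begins 54 mm behind the grasp point. The pads swing forward as they close: fully open they stand 13 mm farther back than shut.
Start: joints at [1.185, 0.32, 1.565, -0, 1.257, -0.02], TCP at [0.206, 0.537, 0.206] pointing down, gripper open.
Joint ranges: [-3.11, 3.11], [-0.84, 2.01], [0.21, 2.61], [-1.34, 4.49], [0.05, 2.63], [-2.56, 2.56]. Speed limits (rad/s): [2.57, 2.57, 3.14, 3.14, 3.14, 3.14].

INTERFACE

Orientations are given as a rotation vector (axis times angle).
In Python, from plant import arm gives the robot as it stands.
- The arm moves only by the tool play_rows, never from a script. Its argument "increments" is a list of rows, each a list of 3 entries, a list of its own where there are three numbers: the opening, from 0 (shut) to 1 (fully open), then the shift along the tool's x, y, z in cm, then the turn about the tool's z in rad. A call has 1 to 8 rows; each row shifts and turns the commanded pose from where the row before left it, along the tool's axes as they then stand; what a row does not reach is not made up. A row lasts 1/10 s, in which the tool goes at most 50 mm and 8.59 degrees, less where a joint would pass 70% of its speed; a pose out of reach is approached as far as the arm can. A call with a gripper value outside its range is refused whole. The fingers move at their own pace and stop on an object; "newtons" is the grip in N (left out, the last holds). Time passes only in rows, so rows that do not move let the fingers close. It gives the time, the measured TCP pose, the force, the opening and the grip force at its end, in the units of the state.
- arm.state(): the state, without advancing time (a new reading comes with each control period).
- arm.grab_frame(name): name is "scene" or "top" or "wrist"; returns (picture, depth): 420x560x3 uint8, red, green, blue; 420x560 float32, m along the optical axis (not along the pixel's ray), 0 where there is no reading.
- arm.calibration(name): a dict with "fov_y" (degrees; the focal length in pixels is half the picture's height over the tangent of half this angle, whatever the lens; pixels are square), "cx", "cy" (the principal point, pixels), "world_from_camera" (4x4, takes a point from camera to world coordinates). Camera axes: x right, y down, z forward; pixel columns grow to the right and rows downward; lengths in m; the calibration is good to about 2 mm. A picture is of the moment at which its call begins: read the wrist's pose just before it. calibration takes no time and is no camera call; for the wrist camera it gives the pose at the moment of the call.
- arm.job_done(): hands the job in; it is judged then, once.
The state is a dict: "t": time; "q": joint angles; "qvel": joint speeds; "joint_efforts": joint torques, N m; "eef_pos": TCP position; "tcp_rot": TCP orientation; "wrist_force": force on the tool from outside, world axes, zero at the start; "ft_torque": the same for the moment, N m; "width": opening from 0.0 (shut) to 1.0 (fully open); "grasp_force": force on a finger pad.
Only numpy, scipy, OpenCV 4.12 (cv2) and the standard library are available. Lean on these libraries where they do the work, as an engineer would, in place of code of your own. Each camera call takes 0.05 s, during which the arm holds its last target. There are 200 camera calls.

## Working session

There is one attempt and no reset: what is moved stays moved. The work goes in short steps, Python scripts to look and compute and a tool call to move; the robot and the scene stay as the last step left them, time stands still between calls to the robot, and variables do not carry over. Pictures are saved under pics/ and viewed, at most 10 in all, crops included, and the job is handed in when it is done.

Besides the shell and the picture viewer there is one more tool, called in YAML: its name, and indented under it one key for each argument. play_rows: Moves the arm, as the interface text tells. Its arguments: {"type":"object","properties":{"increments":{"type":"array","items":{"type":"array"}},"newtons":{"type":"number"}},"required":["increments"]}

```bash
mkdir -p pics; ls; cat > h.py <<'E'
import numpy as np, cv2
from plant import arm
def cam(n):
    c=arm.calibration(n); p,d=arm.grab_frame(n); return p,d,c
def save(f,p): cv2.imwrite('pics/'+f,cv2.cvtColor(p,cv2.COLOR_RGB2BGR))
def pts(d,c):
    f=d.shape[0]/2/np.tan(np.radians(c['fov_y'])/2)
    v,u=np.indices(d.shape); P=np.stack([(u-c['cx'])/f*d,(v-c['cy'])/f*d,d],-1)
    T=np.array(c['world_from_camera']); return P@T[:3,:3].T+T[:3,3]
E
python3 - <<'E'
from h import *
for n in('scene','top'):
    p,d,c=cam(n); save(n+'.png',p); np.savez(n,p=p,d=d,P=pts(d,c)); print(n,c)
print(arm.state())
E
```

```text
pics
scene {'fov_y': 55.89180850025387, 'cx': 284.8919284708036, 'cy': 205.5613413165245, 'world_from_camera': array([[ 0.4846941 , -0.67065614,  0.56150865, -0.16955796],
       [-0.87466181, -0.37617083,  0.30571594, -0.36344254],
       [ 0.00619291, -0.63930888, -0.76892509,  1.01345108],
       [ 0.        ,  0.        ,  0.        ,  1.        ]])}
top {'fov_y': 42.733274166099285, 'cx': 276.1041563655816, 'cy': 222.33250194757355, 'world_from_camera': array([[ 2.40943468e-02, -9.94688149e-01,  1.00074713e-01,
         3.22433863e-01],
       [-9.99709380e-01, -2.40519849e-02,  1.62998316e-03,
        -2.30245774e-02],
       [ 7.85670554e-04, -1.00084903e-01, -9.94978590e-01,
         1.78497695e+00],
       [ 0.00000000e+00,  0.00000000e+00,  0.00000000e+00,
         1.00000000e+00]])}
{'t': 0.1, 'q': array([ 1.18499317e+00,  3.20184579e-01,  1.56554105e+00, -4.45911109e-06,
        1.25737943e+00, -2.00137570e-02]), 'qvel': array([-0.00142708, -0.0011532 , -0.00302485,  0.00131523, -0.00017432,
       -0.00038233]), 'joint_efforts': array([-7.04428730e-04, -4.16408229e+01, -2.34705520e+01, -9.66290872e-05,
        4.84351855e-03,  1.00809294e-05]), 'eef_pos': array([0.20550656, 0.53653424, 0.20519749]), 'tcp_rot': array([-5.71325706e-01, -3.08889902e+00,  2.32805405e-03]), 'wrist_force': array([-0.53927672, -0.16811187,  0.19388907]), 'ft_torque': array([0.04716524, 0.00186116, 0.00985914]), 'grasp_force': 0.0, 'width': 1.0022692894112606}
```

View pics/top.png

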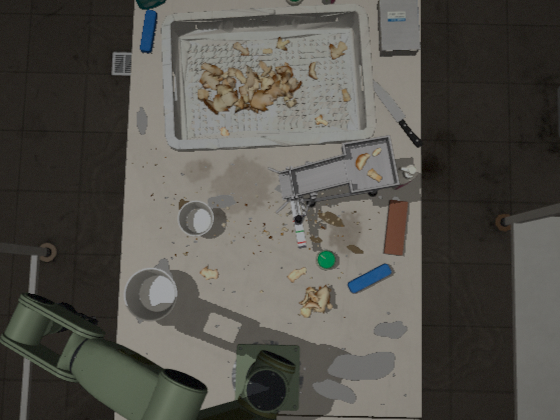

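View pics/scene.png

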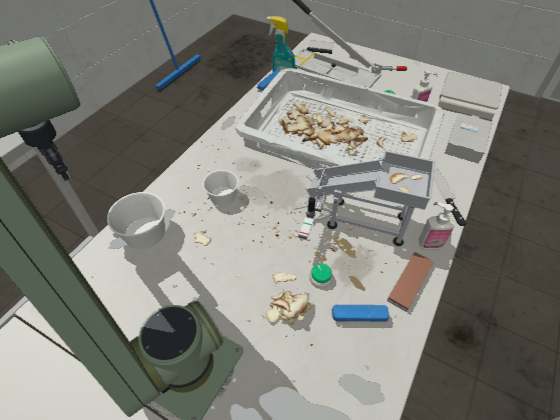

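The top view shows a small tub at (197,218), a large one at (152,293), and the chute with its lip at about (288,182). The knob is at about (297,218). The bystanders are the timer (327,260), brush (370,278), whetstone (396,228) and sanitiser (408,170).

Tub candidates are the small tub (197,218) and the large tub (152,293). I'll measure the rims next, with a close crop of the chute.

```bash
python3 - <<'E'
from h import *
for n,boxes in(('top',[(170,190,225,245),(115,255,185,330)]),('scene',[(195,160,250,220),(100,180,180,260)])):
    z=np.load(n+'.npz');P=z['P']
    for u0,v0,u1,v1 in boxes:
        Q=P[v0:v1,u0:u1].reshape(-1,3); Q=Q[(Q[:,2]>.02)&(Q[:,2]<.3)]
        zt=np.percentile(Q[:,2],98); R=Q[Q[:,2]>zt-.012]
        (a,b),r=cv2.minEnclosingCircle(R[:,:2].astype(np.float32)); 
        A=np.c_[R[:,:2],np.ones(len(R))]; s=np.linalg.lstsq(A,(R[:,:2]**2).sum(1),rcond=None)[0]
        print(n,'z',zt,'encl',a,b,r,'fit',s[:2]/2,np.sqrt(s[2]+(s[:2]**2).sum()/4))
z=np.load('top.npz');p=z['p'];c1=cv2.resize(p[125:285,265:425],(560,560),interpolation=cv2.INTER_CUBIC)
z=np.load('scene.npz');p=z['p']; c2=cv2.resize(p[140:290,290:350],(224,560),interpolation=cv2.INTER_CUBIC)
save('crop.png',np.hstack([c1,c2]))
E
```

```text
top z 0.07637318081805906 encl 0.5026479959487915 0.23842546343803406 0.05785323679447174 fit [0.5022928  0.23812957] 0.054771760561953514
top z 0.10662700478704219 encl 0.2594163417816162 0.3652138411998749 0.08399166166782379 fit [0.25839678 0.36438551] 0.07901525594985227
scene z 0.0724054283186042 encl 0.5005684494972229 0.2449202686548233 0.05954621359705925 fit [0.50118701 0.2434128 ] 0.05454435537634794
scene z 0.10273914626246276 encl 0.25861886143684387 0.37082818150520325 0.0853523388504982 fit [0.25697676 0.36881722] 0.07909723372186478
```

View pics/crop.png

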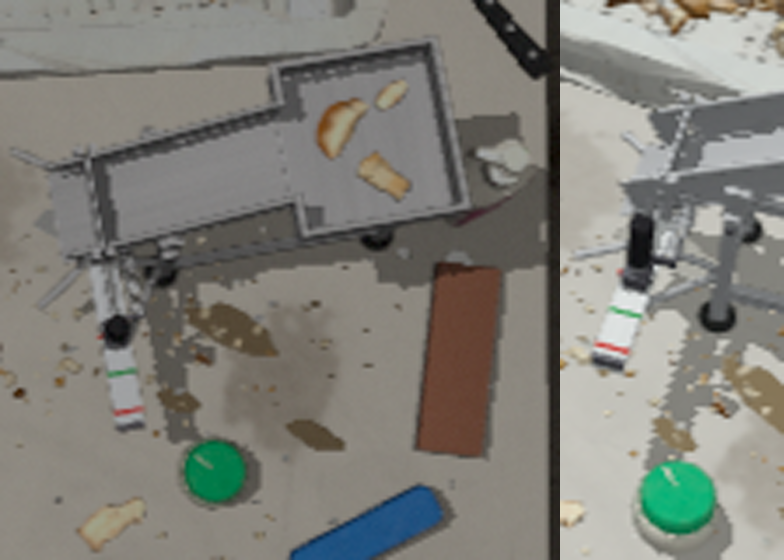

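The small tub (rim radius 57.5 mm, 72 mm high) is the one meant. The other has an 84 mm radius. In the crop, the knob is at (117,330), the green line at (120,372) and the lip at about (60,210), with the rest's prongs at (25,160) and (50,290). Next I'll fit the chute frame.

```bash
python3 - <<'E'
from h import *
from scipy.optimize import least_squares
for n,box in(('top',(270,130,405,250)),('scene',(305,145,440,250))):
    z=np.load(n+'.npz');P=z['P'];p=z['p'].astype(int);u0,v0,u1,v1=box
    Q=P[v0:v1,u0:u1].reshape(-1,3);C=p[v0:v1,u0:u1].reshape(-1,3)
    R=Q[(Q[:,2]>.236)&(Q[:,2]<.26)&(Q[:,0]<.72)]
    r=cv2.minAreaRect(R[:,:2].astype(np.float32)); print(n,'pan',len(R),r)
    g=(C[:,1]>C[:,0]+40)&(C[:,1]>C[:,2]+30)&(Q[:,2]>.08); print('green',Q[g].mean(0),g.sum())
    g=(C[:,0]>C[:,1]+70)&(C[:,0]>C[:,2]+70)&(Q[:,2]>.09)&(Q[:,2]<.13);print('red',Q[g][:12].round(3))
    g=(C.max(1)<70)&(Q[:,2]>.163)&(Q[:,2]<.19)&(Q[:,0]<.56);print('knob',Q[g].mean(0),np.ptp(Q[g],axis=0),g.sum())
    for cx in ((.1,.14),):
        pass
z=np.load('top.npz');P=z['P']
# trough walls: local ridge rows per column
for u in range(284,345,6):
    col=P[140:215,u]; m=(col[:,2]>.10)&(col[:,2]<.26)&(col[:,0]<.73)
    print(u,(col[m][[0,-1]]).round(3).tolist() if m.any() else None, 140+np.flatnonzero(m)[[0,-1]])
E
```

```text
top pan 269 ((0.6559736132621765, -0.2887910008430481), (0.15006539225578308, 0.15408356487751007), 11.08836555480957)
green [ 0.46528124 -0.09159832  0.1060401 ] 8
red [[ 0.431 -0.096  0.113]
 [ 0.431 -0.1    0.106]
 [ 0.431 -0.103  0.108]
 [ 0.431 -0.106  0.107]]
knob [ 0.49929695 -0.08745997  0.17570608] [0.0184532  0.01559092 0.01693325] 37
scene pan 302 ((0.6554284691810608, -0.28597700595855713), (0.1528191864490509, 0.1465921700000763), 11.041930198669434)
green [ 0.46581872 -0.09355949  0.1076131 ] 8
red [[ 0.432 -0.101  0.107]
 [ 0.433 -0.104  0.108]
 [ 0.436 -0.106  0.105]
 [ 0.432 -0.107  0.106]]
knob [ 0.4960887  -0.08511353  0.172557  ] [0.01811841 0.01657785 0.0141215 ] 39
284 [[0.652, -0.041, 0.14], [0.565, -0.043, 0.134]] [170 198]
290 [[0.661, -0.059, 0.161], [0.563, -0.062, 0.107]] [166 200]
296 [[0.658, -0.077, 0.163], [0.52, -0.082, 0.102]] [167 214]
302 [[0.662, -0.095, 0.173], [0.517, -0.1, 0.126]] [165 214]
308 [[0.685, -0.116, 0.127], [0.58, -0.116, 0.153]] [161 193]
314 [[0.668, -0.13, 0.193], [0.565, -0.136, 0.131]] [162 199]
320 [[0.67, -0.148, 0.2], [0.587, -0.153, 0.149]] [161 191]
326 [[0.674, -0.164, 0.214], [0.59, -0.17, 0.172]] [159 189]
332 [[0.68, -0.182, 0.216], [0.594, -0.188, 0.169]] [157 188]
338 [[0.681, -0.199, 0.225], [0.597, -0.203, 0.193]] [156 186]
344 [[0.718, -0.215, 0.237], [0.601, -0.222, 0.19]] [143 185]
```

play_rows:
  increments:
    - [1, [0, 0, 0], 0.145]
    - [1, [0, 0, 0], 0.145]
    - [1, [0, 0, 0], 0.145]
    - [1, [0, 0, 0], 0.145]
    - [1, [0, 0, 0], 0.145]
    - [1, [0, 0, 0], 0.145]
    - [1, [0, 0, 0], 0.145]

```text
t: 0.8
eef_pos: [0.2055, 0.5367, 0.2054]
tcp_rot: [2.008, 2.416, -0.002]
wrist_force: [0.1, -1.3, 0.9]
width: 1.001
grasp_force: 0.0
```

```bash
cat >> h.py <<'E'
from scipy.spatial.transform import Rotation as Ro
def go(*targets):
    s=arm.state(); R=Ro.from_rotvec(s['tcp_rot']).as_matrix(); p=s['eef_pos']
    print('t',s['t'],'p',p.round(4),'x',R[:,0].round(3),'y',R[:,1].round(3),'z',R[:,2].round(3),'q6',s['q'][5].round(2),'F',s['wrist_force'].round(1),'w',round(s['width'],3),'g',s['grasp_force'])
    for t in targets:
        print(t,'-> cm',(R.T@(np.array(t)-p)*100).round(2)); p=np.array(t)
E
python3 -c "
from h import *
go((.488,.32,.2),(.488,.32,.03))"
```

```text
t 0.8 p [0.2055 0.5367 0.2054] x [-0.183  0.983 -0.001] y [ 0.983  0.183 -0.001] z [-0.    -0.001 -1.   ] q6 1.0 F [ 0.1 -1.3  0.9] w 1.001 g 0.0
(0.488, 0.32, 0.2) -> cm [-26.47  23.8    0.55]
(0.488, 0.32, 0.03) -> cm [1.0e-02 1.0e-02 1.7e+01]
```

play_rows:
  increments:
    - [1, [-3.3, 3, 0], 0]
    - [1, [-3.3, 3, 0], 0]
    - [1, [-3.3, 3, 0], 0]
    - [1, [-3.3, 3, 0], 0]
    - [1, [-3.3, 3, 0], 0]
    - [1, [-3.3, 3, 0], 0]
    - [1, [-3.3, 3, 0], 0]
    - [1, [-3.3, 2.8, 0], 0]

```text
t: 1.6
eef_pos: [0.4905, 0.3213, 0.2055]
tcp_rot: [-2.001, -2.422, 0.001]
wrist_force: [0.1, 0.5, 0.1]
width: 1.0
grasp_force: 0.0
```

play_rows:
  increments:
    - [1, [0, 0, 0], 0]
    - [1, [0, 0, 3], 0]
    - [1, [0, 0, 4], 0]
    - [1, [0, 0, 4], 0]
    - [1, [0, 0, 4], 0]
    - [1, [0, 0, 2.5], 0]
    - [1, [0, 0, 0], 0]
    - [1, [0, 0, 0], 0]

```text
t: 2.4
eef_pos: [0.4891, 0.3232, 0.0312]
tcp_rot: [-2.0, -2.422, 0.0]
wrist_force: [-0.3, 0.1, 0.5]
width: 1.005
grasp_force: 0.0
```

```bash
python3 -c "
from h import *
C=np.array([.599,.001]);ty=np.array([-.187,.982])
a=C+.095*ty+.051*ty; b=C+.052*ty
print(a,b)
go((.502-.187*.055,.24+.982*.055,.03),(*a,.03),(*b,.03))"
```

```text
[0.571698 0.144372] [0.589276 0.052064]
t 2.4 p [0.4891 0.3232 0.0312] x [-0.189  0.982  0.   ] y [ 0.982  0.189 -0.   ] z [-0.  0. -1.] q6 0.37 F [-0.3  0.1  0.5] w 1.005 g 0.0
(0.491715, 0.29401, 0.03) -> cm [-2.91 -0.3   0.12]
(np.float64(0.5716979999999999), np.float64(0.144372), 0.03) -> cm [-16.21   5.02  -0.  ]
(np.float64(0.589276), np.float64(0.052064), 0.03) -> cm [-9.4  -0.02 -0.  ]
```

play_rows:
  increments:
    - [1, [-0.7, 0, 0], 0]
    - [1, [-0.7, 0, 0], 0]
    - [1, [-0.7, 0, 0], 0]
    - [1, [-0.5, 0, 0], 0]
    - [1, [-0.4, 0, 0], 0]
    - [1, [-0.4, 0, 0], 0]
    - [1, [-0.4, 0.1, 0], 0]
    - [1, [-0.4, 0.1, 0], 0]

```text
t: 3.2
eef_pos: [0.4993, 0.2819, 0.0311]
tcp_rot: [-2.001, -2.421, -0.001]
wrist_force: [-0.9, 1.4, 1.6]
width: 0.999
grasp_force: 0.8
```

```bash
cat > tub.py <<'E'
from h import *
def fit(guess,n='top'):
    p,d,c=cam(n);P=pts(d,c).reshape(-1,3)
    col=p.reshape(-1,3).astype(int)
    m=(P[:,2]>.058)&(P[:,2]<.082)&(np.hypot(P[:,0]-guess[0],P[:,1]-guess[1])<.075)
    m&=(col.min(1)>90)
    R=P[m]; 
    from scipy.optimize import least_squares
    s=least_squares(lambda q:np.hypot(R[:,0]-q[0],R[:,1]-q[1])-.056,guess[:2],loss='soft_l1',f_scale=.003)
    print('tub',n,s.x.round(4),'n',len(R),'res',np.median(abs(s.fun)).round(4),'z',np.percentile(R[:,2],95).round(3)); return p
E
python3 -c "
from tub import *
go()
p=fit((.505,.235)); fit((.505,.235),'scene')"
```

```text
t 3.2 p [0.4993 0.2819 0.0311] x [-0.188  0.982  0.001] y [0.982 0.188 0.   ] z [ 0.     0.001 -1.   ] q6 0.3 F [-0.9  1.4  1.6] w 0.999 g 0.8437817730009556
tub top [0.502  0.2403] n 65 res 0.0012 z 0.076
tub scene [0.5004 0.2438] n 226 res 0.002 z 0.073
```

play_rows:
  increments:
    - [1, [-0.5, 0.14, 0], 0]
    - [1, [-0.6, 0.17, 0], 0]
    - [1, [-0.7, 0.2, 0], 0]
    - [1, [-0.8, 0.23, 0], 0]
    - [1, [-0.8, 0.23, 0], 0]
    - [1, [-0.8, 0.23, 0], 0]
    - [1, [-0.6, 0.17, 0], 0]
    - [1, [-0.4, 0.12, 0], 0]

```text
t: 4.1
eef_pos: [0.5235, 0.2327, 0.0307]
tcp_rot: [-2.001, -2.421, 0.001]
wrist_force: [-1.0, 0.6, 2.6]
width: 0.999
grasp_force: 1.1
```

```bash
python3 -c "
from tub import *
go()
p=fit((.52,.19)); fit((.52,.19),'scene')"
```

```text
t 4.1 p [0.5235 0.2327 0.0307] x [-0.188  0.982 -0.   ] y [ 0.982  0.188 -0.001] z [-0.001 -0.    -1.   ] q6 0.21 F [-1.   0.6  2.6] w 0.999 g 1.0743509790336248
  return _methods._mean(a, axis=axis, dtype=dtype,
  ret = ret.dtype.type(ret / rcount)
Traceback (most recent call last):
  File "tub.py", line 10, in fit
    print('tub',n,s.x.round(4),'n',len(R),'res',np.median(abs(s.fun)).round(4),'z',np.percentile(R[:,2],95).round(3)); return p
                                                                                   ~~~~~~~~~~~~~^^^^^^^^^^^
IndexError: index -1 is out of bounds for axis 0 with size 0
```

```bash
python3 - <<'E'
from tub import *
p=fit((.52,.19),'scene'); save('s2.png',p)
E
```

```text
tub scene [0.524 0.177] n 93 res 0.0161 z 0.073
```

View pics/s2.png

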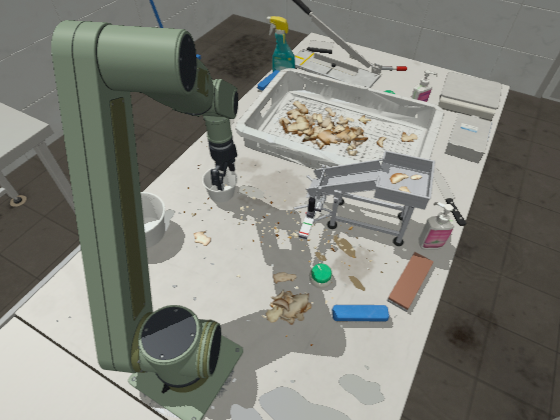

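```bash
python3 - <<'E'
from h import *
p,d,c=cam('scene'); a=np.load('scene.npz')['p']
f=lambda p:cv2.resize(p[140:230,180:270],(400,400),interpolation=cv2.INTER_CUBIC)
save('s3.png',np.hstack([f(a),f(p)]))
E
```

```text
(no output)
```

View pics/s3.png

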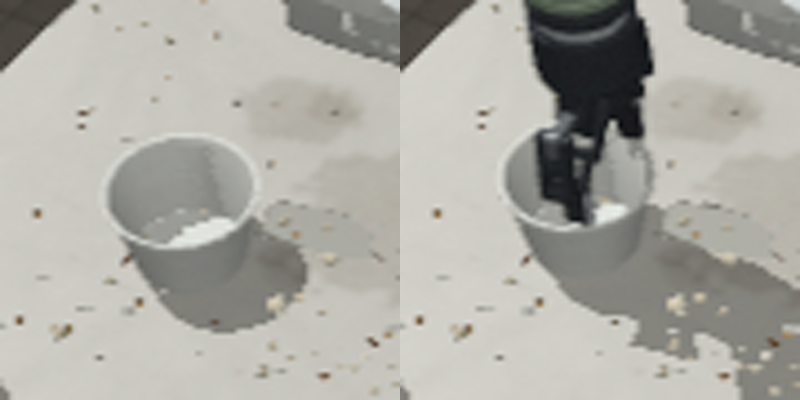

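The crop shows a finger inside the tub outline at (575,180), and the tub has hardly moved. I'll check the depth there.

```bash
python3 - <<'E'
from h import *
s=arm.state();print(s['eef_pos'],s['t'],s['width'])
for n in ('scene','top'):
    p,d,c=cam(n);P=pts(d,c)
    m=(p.max(2)<75)&(abs(P[...,0]-.52)<.12)&(abs(P[...,1]-.23)<.12)&(P[...,2]>.015)&(P[...,2]<.18)
    Q=P[m]; print(n,len(Q)); 
    for lo in np.arange(.02,.18,.02):
        q=Q[(Q[:,2]>=lo)&(Q[:,2]<lo+.02)]
        if len(q):print(round(lo,2),len(q),q.min(0).round(3),q.max(0).round(3))
    l=(p.min(2)>110)&(abs(P[...,0]-.51)<.1)&(abs(P[...,1]-.23)<.1)&(P[...,2]>.066)&(P[...,2]<.085)
    print('light',P[l].min(0).round(3),P[l].max(0).round(3),l.sum())
p,d,c=cam('wrist');save('w1.png',p)
E
```

```text
[0.52340036 0.23327905 0.03080401] 4.25 0.9991247114569084
scene 354
0.06 11 [0.476 0.22  0.072] [0.566 0.25  0.08 ]
0.08 40 [0.466 0.217 0.08 ] [0.57 0.25 0.1 ]
0.1 36 [0.449 0.212 0.101] [0.586 0.246 0.12 ]
0.12 87 [0.448 0.208 0.12 ] [0.595 0.239 0.14 ]
0.14 100 [0.448 0.209 0.14 ] [0.592 0.237 0.16 ]
0.16 80 [0.451 0.209 0.16 ] [0.589 0.236 0.18 ]
light [0.454 0.198 0.066] [0.569 0.312 0.085] 131
top 0
light [0.482 0.294 0.067] [0.501 0.304 0.079] 10
```

View pics/w1.png

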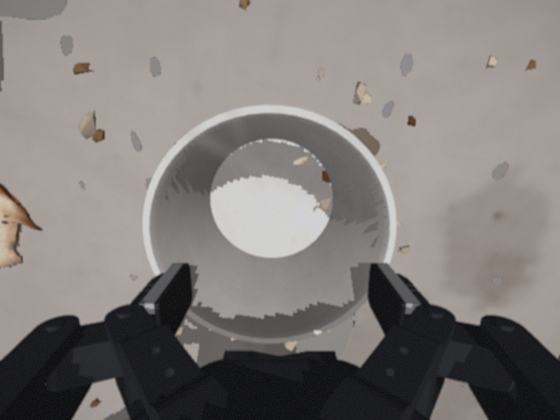

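The wrist view shows the rim as a circle centred at about (270,222), with both fingertips ((170,285) and (395,285)) at the rim's sides. I'll measure the heights of both from the wrist depth.

```bash
python3 - <<'E'
from h import *
p,d,c=cam('wrist');P=pts(d,c)
print('cam',np.array(c['world_from_camera']).round(3))
def at(u,v): print((u,v),P[v,u].round(4),p[v,u])
for u,v in [(270,109),(147,215),(393,215),(270,341),(330,335),(205,335),(182,270),(186,285),(160,290),(150,300),(380,270),(376,285),(400,290),(412,300),(270,200),(180,345),(380,345)]: at(u,v)
g=p.max(2)<110
m=g&(P[...,2]<.2)&(d>0)
print('low dark',np.sort(P[m][:,2])[:10])
rim=(p.min(2)>150)&(P[...,2]>.06)&(P[...,2]<.085); R=P[rim]
A=np.c_[R[:,:2],np.ones(len(R))]; s=np.linalg.lstsq(A,(R[:,:2]**2).sum(1),rcond=None)[0]
print('rim',len(R),s[:2]/2,np.sqrt(s[2]+(s[:2]**2).sum()/4),'plane',np.linalg.lstsq(A,R[:,2],rcond=None)[0], R[:,2].mean())
E
```

```text
cam [[ 0.982  0.182  0.051  0.509]
 [ 0.189 -0.945 -0.267  0.301]
 [-0.     0.272 -0.962  0.198]
 [ 0.     0.     0.     1.   ]]
(270, 109) [0.5037 0.3088 0.073 ] [209 208 204]
(147, 215) [0.4583 0.2552 0.0721] [208 209 207]
(393, 215) [0.566  0.2752 0.0696] [208 208 210]
(270, 341) [0.5238 0.1984 0.0689] [129 126 125]
(330, 335) [ 5.769e-01  1.577e-01 -4.000e-04] [139 137 134]
(205, 335) [ 0.4808  0.1395 -0.    ] [101  97  93]
(182, 270) [0.4783 0.236  0.0802] [21 20 20]
(186, 285) [0.4798 0.2265 0.076 ] [22 23 25]
(160, 290) [0.4754 0.2355 0.0973] [89 88 90]
(150, 300) [0.4744 0.2351 0.1039] [88 88 90]
(380, 270) [0.5632 0.2521 0.0797] [32 31 35]
(376, 285) [0.5631 0.2452 0.0807] [16 15 17]
(400, 290) [0.5655 0.2524 0.0965] [90 90 92]
(412, 300) [0.5666 0.253  0.1041] [90 88 91]
(270, 200) [0.5111 0.2564 0.0038] [209 208 207]
(180, 345) [0.4943 0.2459 0.1356] [29 30 33]
(380, 345) [0.544  0.2546 0.1345] [25 25 29]
low dark [-0.00259486 -0.00234884 -0.0021457  -0.00208202 -0.00204161 -0.00198792
 -0.00198717 -0.00196516 -0.00196308 -0.00192738]
rim 3685 [0.51357661 0.25458313] 0.055471867710275374 plane [-0.02323773  0.03494912  0.07321604] 0.07133199742717894
```

play_rows:
  increments:
    - [1, [0, 0, -0.5], 0]
    - [1, [0, 0, -1.5], 0]
    - [1, [0, 0, -3], 0]
    - [1, [0, 0, -3], 0]
    - [1, [4.5, 0, -2], 0]
    - [1, [4.5, 0, 0], 0]
    - [1, [0, 0, 0], 0]

```text
t: 5.15
eef_pos: [0.5062, 0.3267, 0.1321]
tcp_rot: [-1.995, -2.426, -0.007]
wrist_force: [-0.4, -1.0, 0.0]
width: 0.998
grasp_force: 0.0
```

```bash
python3 - <<'E'
from tub import *
go()
for n in('scene','wrist','top'):
    p,d,c=cam(n);P=pts(d,c)
    tcp=arm.state()['eef_pos']
    if n!='top':
        m=(p.max(2)<110)&(np.hypot(P[...,0]-tcp[0],P[...,1]-tcp[1])<.08)&(P[...,2]>.07)&(d>0)
        Q=P[m];i=np.argsort(Q[:,2]); print(n,Q[i[:60:5]].round(3).tolist())
    rim=(p.min(2)>130)&(P[...,2]>.062)&(P[...,2]<.082)&(np.hypot(P[...,0]-.511,P[...,1]-.25)<.09); R=P[rim]
    if len(R)>20:
        A=np.c_[R[:,:2],np.ones(len(R))]; s=np.linalg.lstsq(A,(R[:,:2]**2).sum(1),rcond=None)[0]
        print(n,'rim',len(R),s[:2]/2,np.sqrt(s[2]+(s[:2]**2).sum()/4))
E
```

```text
t 5.15 p [0.5062 0.3267 0.1321] x [-0.193  0.981  0.003] y [0.981 0.193 0.003] z [ 0.002  0.004 -1.   ] q6 0.36 F [-0.4 -1.   0. ] w 0.998 g 0.0
scene [[0.547, 0.338, 0.172], [0.549, 0.335, 0.175], [0.452, 0.314, 0.178], [0.546, 0.339, 0.18], [0.548, 0.34, 0.183], [0.449, 0.318, 0.184], [0.543, 0.344, 0.185], [0.548, 0.332, 0.186], [0.451, 0.315, 0.187], [0.548, 0.347, 0.188], [0.544, 0.339, 0.19], [0.449, 0.32, 0.191]]
scene rim 183 [0.51123758 0.25640591] 0.054616951658441895
wrist [[0.458, 0.263, 0.07], [0.546, 0.334, 0.169], [0.547, 0.33, 0.17], [0.461, 0.323, 0.17], [0.547, 0.33, 0.17], [0.548, 0.328, 0.17], [0.548, 0.325, 0.171], [0.546, 0.334, 0.171], [0.547, 0.328, 0.171], [0.464, 0.307, 0.171], [0.546, 0.335, 0.171], [0.546, 0.336, 0.171]]
wrist rim 1057 [0.51228155 0.25659311] 0.055088660029740735
top rim 32 [0.51257947 0.25332108] 0.05530917473995404
```

```bash
python3 - <<'E'
from h import *
s=arm.state();tcp=s['eef_pos'];R=Ro.from_rotvec(s['tcp_rot']).as_matrix()
for n in('scene','wrist'):
    p,d,c=cam(n);P=pts(d,c); L=(P-tcp)@R
    m=(np.hypot(L[...,0],L[...,1])<.075)&(P[...,2]>.085)&(P[...,2]<.3)&(d>0)
    for a in np.arange(-.05,.0,.006):
        k=m&(-L[...,2]>-a-.006)&(-L[...,2]<=-a)
        if k.sum(): q=L[k];print(n,'tool z',a.round(3),k.sum(),'x',q[:,0].min().round(3),q[:,0].max().round(3),'y',np.percentile(q[:,1],[0,100]).round(3),'inner',abs(q[:,1]).min().round(3),p[k].mean(0).round())
E
```

```text
scene tool z -0.05 15 x -0.009 0.014 y [-0.058  0.047] inner 0.04 [65. 66. 66.]
scene tool z -0.044 12 x -0.009 0.01 y [-0.051  0.045] inner 0.04 [81. 82. 80.]
wrist tool z -0.05 656 x -0.013 0.011 y [-0.057  0.055] inner 0.041 [39. 39. 40.]
wrist tool z -0.044 370 x -0.012 0.011 y [-0.05   0.048] inner 0.041 [48. 46. 46.]
wrist tool z -0.038 4 x 0.002 0.004 y [-0.044  0.042] inner 0.042 [104.  99.  97.]
```

play_rows:
  increments:
    - [1, [0, -0.35, 1], 0]
    - [1, [0, -0.35, 2], 0]
    - [1, [0, 0, 3], 0]
    - [1, [0, 0, 3], 0]
    - [1, [0, 0, 2], 0]
    - [1, [0, 0, 1], 0]
    - [1, [0, 0, 0], 0]
    - [1, [0, 0, 0], 0]

```text
t: 6.2
eef_pos: [0.5003, 0.3206, 0.0115]
tcp_rot: [2.001, 2.421, 0.002]
wrist_force: [0.8, -0.1, 0.1]
width: 1.001
grasp_force: 0.0
```

```bash
cat > rim.py <<'E'
from h import *
def rim(g,names=('scene','wrist')):
  for n in names:
    p,d,c=cam(n);P=pts(d,c)
    k=(p.min(2)>130)&(P[...,2]>.062)&(P[...,2]<.082)&(np.hypot(P[...,0]-g[0],P[...,1]-g[1])<.085); R=P[k]
    if len(R)>20:
        from scipy.optimize import least_squares
        s=least_squares(lambda q:np.hypot(R[:,0]-q[0],R[:,1]-q[1])-.0555,g,loss='soft_l1',f_scale=.002)
        print(n,'rim',len(R),s.x.round(4),'res',np.median(abs(s.fun)).round(4),'z',R[:,2].mean().round(4))
E
python3 - <<'E'
from rim import *
go(); rim((.512,.256))
C=np.array([.599,.002]);ty=np.array([-.191,.982])
go((*(np.array([.512,.256])+.051*ty),.012),(*(C+.146*ty),.012),(*(C+.051*ty),.012))
E
```

```text
t 6.2 p [0.5003 0.3206 0.0115] x [-0.188  0.982  0.   ] y [0.982 0.188 0.001] z [ 0.001  0.001 -1.   ] q6 0.36 F [ 0.8 -0.1  0.1] w 1.001 g 0.0
scene rim 188 [0.5104 0.2563] res 0.0015 z 0.0682
wrist rim 346 [0.5128 0.2566] res 0.0007 z 0.0696
t 6.3 p [0.5006 0.321  0.0121] x [-0.189  0.982  0.001] y [0.982 0.189 0.002] z [ 0.002  0.001 -1.   ] q6 0.36 F [0.  0.9 1.3] w 0.999 g 0.0
(np.float64(0.502259), np.float64(0.306082), 0.012) -> cm [-1.49 -0.12  0.01]
(np.float64(0.571114), np.float64(0.145372), 0.012) -> cm [-1.708e+01  3.730e+00 -1.000e-02]
(np.float64(0.589259), np.float64(0.052081999999999996), 0.012) -> cm [-9.5   0.02 -0.01]
```

Approach, then a slow push with a check.

play_rows:
  increments:
    - [1, [-0.4, 0, 0], 0]
    - [1, [-0.4, 0, 0], 0]
    - [1, [-0.4, 0, 0], 0]
    - [1, [-0.4, 0.08, 0], 0]
    - [1, [-0.4, 0.09, 0], 0]
    - [1, [-0.5, 0.11, 0], 0]
    - [1, [-0.6, 0.13, 0], 0]
    - [1, [-0.6, 0.13, 0], 0]

```text
t: 7.1
eef_pos: [0.5123, 0.2849, 0.0109]
tcp_rot: [-2.001, -2.422, -0.0]
wrist_force: [-0.5, 0.7, -0.5]
width: 1.002
grasp_force: 0.5
```

```bash
python3 - <<'E'
from rim import *
go(); rim((.519,.235))
E
```

```text
t 7.1 p [0.5123 0.2849 0.0109] x [-0.189  0.982  0.   ] y [0.982 0.189 0.   ] z [ 0.  0. -1.] q6 0.3 F [-0.5  0.7 -0.5] w 1.002 g 0.5182754318229854
scene rim 164 [0.5178 0.2375] res 0.0019 z 0.0682
wrist rim 1402 [0.5204 0.2363] res 0.0009 z 0.0695
```

play_rows:
  increments:
    - [1, [-0.6, 0.13, 0], 0]
    - [1, [-0.8, 0.17, 0], 0]
    - [1, [-0.9, 0.19, 0], 0]
    - [1, [-0.9, 0.19, 0], 0]
    - [1, [-0.9, 0.19, 0], 0]
    - [1, [-0.9, 0.19, 0], 0]
    - [1, [-0.9, 0.19, 0], 0]
    - [1, [-0.9, 0.19, 0], 0]

```text
t: 8.0
eef_pos: [0.5393, 0.2204, 0.0109]
tcp_rot: [-2.001, -2.422, -0.0]
wrist_force: [-0.1, 0.4, 1.7]
width: 1.004
grasp_force: 0.4
```

play_rows:
  increments:
    - [1, [-0.9, 0.19, 0], 0]
    - [1, [-0.9, 0.19, 0], 0]
    - [1, [-0.9, 0.19, 0], 0]
    - [1, [-0.9, 0.19, 0], 0]
    - [1, [-0.9, 0.19, 0], 0]
    - [1, [-0.9, 0.19, 0], 0]
    - [1, [-0.8, 0.17, 0], 0]
    - [1, [-0.6, 0.13, 0], 0]

```text
t: 8.8
eef_pos: [0.5663, 0.1565, 0.0109]
tcp_rot: [-2.001, -2.422, -0.0]
wrist_force: [0.1, 0.9, -0.4]
width: 1.003
grasp_force: 0.4
```

```bash
python3 - <<'E'
from rim import *
go(); rim((.581,.10))
p,d,c=cam('wrist'); save('w2.png',p)
E
```

```text
t 8.8 p [0.5663 0.1565 0.0109] x [-0.189  0.982  0.   ] y [0.982 0.189 0.   ] z [ 0.  0. -1.] q6 0.06 F [ 0.1  0.9 -0.4] w 1.003 g 0.44000068766763434
scene rim 152 [0.5716 0.1096] res 0.0016 z 0.0685
wrist rim 1421 [0.5743 0.1078] res 0.0009 z 0.0695
```

View pics/w2.png

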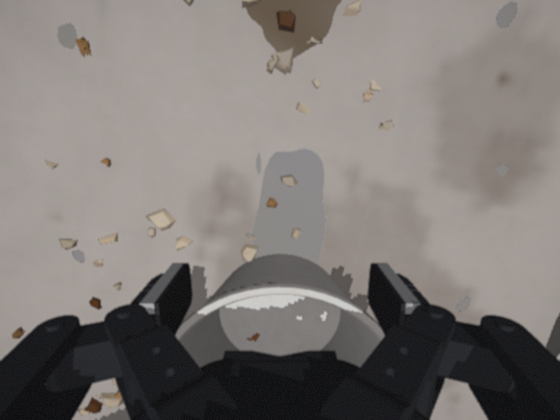

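play_rows:
  increments:
    - [1, [-0.7, 0.07, 0], 0]
    - [1, [-0.9, 0.09, 0], 0]
    - [1, [-0.9, 0.09, 0], 0]
    - [1, [-0.9, 0.09, 0], 0]
    - [1, [-0.9, 0.09, 0], 0]
    - [1, [-0.9, 0.06, 0], 0]
    - [1, [-0.9, 0, 0], 0]
    - [1, [-0.9, 0, 0], 0]

```text
t: 9.75
eef_pos: [0.5841, 0.0886, 0.0109]
tcp_rot: [-2.001, -2.422, -0.0]
wrist_force: [-0.6, 1.4, -0.4]
width: 1.003
grasp_force: 0.4
```

play_rows:
  increments:
    - [1, [-0.7, 0, 0], 0]
    - [1, [-0.5, 0, 0], 0]
    - [1, [-0.4, 0, 0], 0]
    - [1, [-0.3, 0, 0], 0]
    - [1, [-0.3, 0, 0], 0]
    - [1, [-0.3, 0, 0], 0]

```text
t: 10.35
eef_pos: [0.5887, 0.0648, 0.0109]
tcp_rot: [-2.0, -2.422, -0.0]
wrist_force: [-0.7, 0.9, 0.2]
width: 0.999
grasp_force: 0.4
```

```bash
python3 - <<'E'
from rim import *
go(); rim((.595,.018),('scene','wrist'))
E
```

```text
t 10.35 p [0.5887 0.0648 0.0109] x [-0.189  0.982  0.   ] y [ 0.982  0.189 -0.   ] z [-0.  0. -1.] q6 -0.1 F [-0.7  0.9  0.2] w 0.999 g 0.4464468016522005
scene rim 152 [0.5955 0.016 ] res 0.0025 z 0.0679
wrist rim 1467 [0.5966 0.0165] res 0.0009 z 0.0695
```

play_rows:
  increments:
    - [1, [-0.25, 0, 0], 0]
    - [1, [-0.25, 0, 0], 0]
    - [1, [-0.2, 0, 0], 0]
    - [1, [-0.2, 0, 0], 0]
    - [1, [-0.2, 0, 0], 0]
    - [1, [0, 0, 0], 0]

```text
t: 11.05
eef_pos: [0.5909, 0.0537, 0.0109]
tcp_rot: [2.001, 2.422, -0.0]
wrist_force: [-0.4, 0.1, -0.2]
width: 0.999
grasp_force: 0.2
```

play_rows:
  increments:
    - [1, [-0.15, 0, 0], 0]
    - [1, [-0.15, 0, 0], 0]
    - [1, [0, 0, 0], 0]

```text
t: 11.35
eef_pos: [0.5914, 0.0509, 0.0109]
tcp_rot: [-2.001, -2.422, 0.0]
wrist_force: [0.1, 0.7, -0.0]
width: 1.002
grasp_force: 0.3
```

```bash
python3 - <<'E'
from rim import *
go(); rim((.598,.004),('scene','wrist'))
p,d,c=cam('scene');save('s4.png',cv2.resize(p[130:250,250:370],(600,600),interpolation=cv2.INTER_CUBIC))
E
```

```text
t 11.35 p [0.5914 0.0509 0.0109] x [-0.189  0.982  0.   ] y [ 0.982  0.189 -0.   ] z [-0.  0. -1.] q6 -0.12 F [ 0.1  0.7 -0. ] w 1.002 g 0.2640817570500076
scene rim 136 [0.5989 0.0006] res 0.0028 z 0.0677
wrist rim 1487 [0.5995 0.0031] res 0.0009 z 0.0694
```

View pics/s4.png

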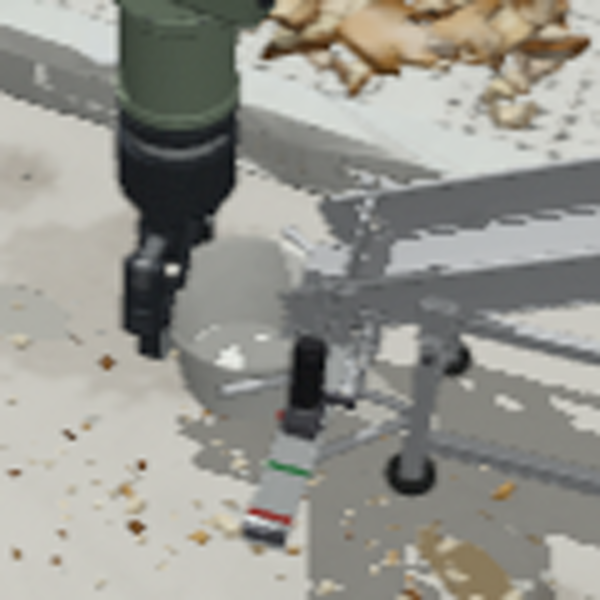

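The crop shows the tub under the lip at (235,320), the knob at (308,370) with the gate shut, and the green line at (290,467). I'll ease on until the rest is felt.

play_rows:
  increments:
    - [1, [-0.1, 0, 0], 0]
    - [1, [-0.1, 0, 0], 0]
    - [1, [0, 0, 0], 0]

```text
t: 11.8
eef_pos: [0.5918, 0.049, 0.0109]
tcp_rot: [2.001, 2.422, 0.0]
wrist_force: [-0.9, 0.2, -0.4]
width: 1.0
grasp_force: 0.3
```

play_rows:
  increments:
    - [1, [-0.1, 0, 0], 0]
    - [1, [-0.1, 0, 0], 0]
    - [1, [0, 0, 0], 0]

```text
t: 12.1
eef_pos: [0.5922, 0.0471, 0.0109]
tcp_rot: [-2.001, -2.422, -0.0]
wrist_force: [-0.4, 0.5, 0.5]
width: 1.004
grasp_force: 0.4
```

```bash
python3 - <<'E'
from rim import *
go(); rim((.598,.001),('scene','wrist'))
E
```

```text
t 12.1 p [0.5922 0.0471 0.0109] x [-0.189  0.982  0.   ] y [0.982 0.189 0.   ] z [ 0.  0. -1.] q6 -0.13 F [-0.4  0.5  0.5] w 1.004 g 0.3632219255086966
scene rim 135 [ 0.5989 -0.0023] res 0.0025 z 0.068
wrist rim 1448 [ 0.5999 -0.0007] res 0.0009 z 0.0695
```

play_rows:
  increments:
    - [1, [-0.1, 0, 0], 0]
    - [1, [-0.05, 0, 0], 0]
    - [1, [0, 0, 0], 0]

```text
t: 12.5
eef_pos: [0.5925, 0.0463, 0.011]
tcp_rot: [-2.001, -2.421, -0.001]
wrist_force: [-1.0, 4.8, -0.6]
width: 0.998
grasp_force: 2.1
```

play_rows:
  increments:
    - [1, [-0.1, 0, 0], 0]
    - [1, [-0.05, 0, 0], 0]
    - [1, [0, 0, 0], 0]

```text
t: 12.8
eef_pos: [0.5926, 0.046, 0.0109]
tcp_rot: [-2.0, -2.42, -0.003]
wrist_force: [-1.1, 9.6, -0.1]
width: 1.0
grasp_force: 4.1
```

```bash
python3 - <<'E'
from rim import *
go(); rim((.598,-.003),('scene','wrist'))
E
```

```text
t 12.8 p [0.5926 0.046  0.0109] x [-0.188  0.982  0.003] y [0.982 0.188 0.   ] z [-0.     0.003 -1.   ] q6 -0.14 F [-1.1  9.6 -0.1] w 1.0 g 4.094460625201464
scene rim 130 [ 0.5988 -0.0018] res 0.0026 z 0.0679
wrist rim 1523 [ 0.6003 -0.0011] res 0.0009 z 0.0697
```

Seated: 9.6 N against the rest, drop at about (0.599, 0.0005). Back off, rise, and go over the knob.

play_rows:
  increments:
    - [1, [0.3, 0, 0], 0]
    - [1, [0.5, 0, 0], 0]
    - [1, [1, 0, 0], 0]
    - [1, [2, 0, 0], 0]
    - [1, [2, 0, -1], 0]
    - [1, [1, 0, -3], 0]
    - [1, [0, 0, -4], 0]
    - [1, [0, 0, -4], 0]

```text
t: 13.7
eef_pos: [0.5792, 0.1115, 0.1318]
tcp_rot: [-1.999, -2.423, 0.002]
wrist_force: [0.4, 0.3, -0.5]
width: 0.999
grasp_force: 0.0
```

play_rows:
  increments:
    - [1, [0, 0, -4], 0]
    - [1, [0, 0, -4], 0]
    - [1, [0, 0, -3], 0]
    - [1, [0, 0, -1], 0]
    - [1, [0, 0, 0], 0]

```text
t: 14.2
eef_pos: [0.5803, 0.1112, 0.252]
tcp_rot: [1.999, 2.421, 0.003]
wrist_force: [0.2, 0.6, -0.1]
width: 1.0
grasp_force: 0.0
```

```bash
python3 - <<'E'
from rim import *
rim((.598,-.002),('scene','top')); go((.4987,-.0851,.25))
E
```

```text
scene rim 175 [ 0.5986 -0.0008] res 0.002 z 0.0679
top rim 79 [ 0.6003 -0.0044] res 0.0009 z 0.0706
t 14.3 p [0.579  0.1109 0.2491] x [-0.189  0.982 -0.   ] y [ 0.982  0.189 -0.003] z [-0.003 -0.001 -1.   ] q6 -0.02 F [-0.2  0.3 -0.5] w 0.994 g 0.0
(0.4987, -0.0851, 0.25) -> cm [-17.73 -11.58  -0.06]
```

play_rows:
  increments:
    - [1, [-2, -1.3, 0], 0]
    - [1, [-3, -2, 0], 0]
    - [1, [-3, -2, 0], 0]
    - [1, [-3, -2, 0], 0]
    - [1, [-2.5, -1.7, 0], 0]
    - [1, [-1, -1, 0], 0]
    - [1, [0, 0, 0], 0]

```text
t: 15.0
eef_pos: [0.5077, -0.0511, 0.2495]
tcp_rot: [-2.002, -2.418, 0.002]
wrist_force: [0.2, 0.3, 0.1]
width: 1.0
grasp_force: 0.0
```

```bash
cat > knob.py <<'E'
from h import *
def knob():
    p,d,c=cam('wrist');P=pts(d,c)
    m=(p.max(2)<80)&(P[...,2]>.168)&(P[...,2]<.185)&(np.hypot(P[...,0]-.49,P[...,1]+.086)<.06)&(d>0)
    if m.sum()<20: print('none',m.sum());return p
    (a,b),r=cv2.minEnclosingCircle(P[m][:,:2].astype(np.float32))
    v,u=np.where(m); print('knob top',a,b,r,'mean',P[m].mean(0).round(4),m.sum(),'pix',u.mean(),v.mean())
    g=(p[...,1].astype(int)>p[...,0]+40)&(p[...,1].astype(int)>p[...,2]+25)&(P[...,2]>.09)&(P[...,2]<.12)
    if g.sum(): print('green',P[g].mean(0).round(4),g.sum())
    return p
E
python3 - <<'E'
from knob import *
go(); knob(); go((.4987,-.0851,.25))
E
```

```text
t 15.0 p [ 0.5077 -0.0511  0.2495] x [-0.186  0.982  0.001] y [ 0.982  0.186 -0.003] z [-0.003  0.001 -1.   ] q6 -0.31 F [0.2 0.3 0.1] w 1.0 g 0.0
knob top 0.4999866187572479 -0.08382398635149002 0.010373027995228767 mean [ 0.4997 -0.0822  0.1745] 399 pix 265.65413533834584 247.69423558897242
green [ 0.4653 -0.0905  0.1061] 52
t 15.05 p [ 0.5086 -0.0502  0.2498] x [-0.188  0.982  0.001] y [ 0.982  0.188 -0.002] z [-0.002  0.001 -1.   ] q6 -0.31 F [ 0.5 -0.5 -1.1] w 0.999 g 0.0
(0.4987, -0.0851, 0.25) -> cm [-3.25 -1.62 -0.02]
```

play_rows:
  increments:
    - [1, [-1.5, -0.8, 0], 0]
    - [1, [-1.3, -0.6, 0], 0]
    - [1, [-0.4, -0.15, 0], 0]
    - [1, [0, 0, 0], 0]
    - [1, [0, 0, 0], 0]

```text
t: 15.55
eef_pos: [0.5001, -0.0841, 0.2508]
tcp_rot: [-2.0, -2.422, -0.001]
wrist_force: [-0.6, 0.9, 0.1]
width: 1.001
grasp_force: 0.0
```

```bash
python3 - <<'E'
from knob import *
knob(); go((.4997,-.0842,.142),(.4997-.035*.982,-.0842-.035*.189,.142))
E
```

```text
knob top 0.49973413348197937 -0.08423052728176117 0.010393706150352955 mean [ 0.4996 -0.0827  0.1746] 422 pix 280.7417061611374 213.54265402843603
green [ 0.4657 -0.092   0.1063] 55
t 15.6 p [ 0.5001 -0.0841  0.2508] x [-0.189  0.982  0.001] y [0.982 0.189 0.   ] z [ 0.     0.001 -1.   ] q6 -0.38 F [-0.4  0.4 -0.4] w 1.001 g 0.0
(0.4997, -0.0842, 0.142) -> cm [-0.   -0.04 10.88]
(0.46532999999999997, -0.09081499999999999, 0.142) -> cm [ 0.  -3.5 -0. ]
```

Two places agree. Descend and close on the knob.

play_rows:
  increments:
    - [1, [0, 0, 2], 0]
    - [1, [0, 0, 3], 0]
    - [1, [0, 0, 3], 0]
    - [1, [0, 0, 2], 0]
    - [1, [0, 0, 0.9], 0]
    - [1, [0, 0, 0], 0]

```text
t: 16.2
eef_pos: [0.4994, -0.0842, 0.141]
tcp_rot: [-1.999, -2.421, 0.001]
wrist_force: [0.4, -0.5, 0.6]
width: 0.998
grasp_force: 0.0
```

play_rows:
  increments:
    - [0.5, [0, 0, 0], 0]
    - [0.4, [0, 0, 0], 0]
    - [0.3, [0, 0, 0], 0]
    - [0.2, [0, 0, 0], 0]
    - [0.1, [0, 0, 0], 0]
    - [0, [0, 0, 0], 0]
    - [0, [0, 0, 0], 0]
    - [0, [0, 0, 0], 0]
  newtons: 40

```text
t: 17.0
eef_pos: [0.5011, -0.0846, 0.1427]
tcp_rot: [1.999, 2.42, 0.003]
wrist_force: [2.9, 2.4, 4.6]
width: 0.21
grasp_force: 39.3
```

```bash
python3 - <<'E'
from rim import *
go((.4654,-.0908,.142)); rim((.598,-.002),('scene',))
E
```

```text
t 17.0 p [ 0.5011 -0.0846  0.1427] x [-0.189  0.982 -0.   ] y [0.982 0.189 0.003] z [ 0.003  0.    -1.   ] q6 -0.38 F [2.9 2.4 4.6] w 0.21 g 39.26201123627834
(0.4654, -0.0908, 0.142) -> cm [ 0.06 -3.62  0.06]
scene rim 150 [ 0.5979 -0.0011] res 0.002 z 0.068
```

play_rows:
  increments:
    - [0, [0, -0.3, 0], 0]
    - [0, [0, -0.4, 0], 0]
    - [0, [0, -0.4, 0], 0]
    - [0, [0, -0.4, 0], 0]
    - [0, [0, -0.4, 0], 0]
    - [0, [0, -0.4, 0], 0]
    - [0, [0, -0.3, 0], 0]
    - [0, [0, 0, 0], 0]

```text
t: 17.85
eef_pos: [0.476, -0.0895, 0.1427]
tcp_rot: [1.999, 2.419, 0.005]
wrist_force: [6.3, 2.2, 4.2]
width: 0.208
grasp_force: 39.2
```

play_rows:
  increments:
    - [0, [0, -0.3, 0], 0]
    - [0, [0, -0.3, 0], 0]
    - [0, [0, -0.2, 0], 0]
    - [0, [0, 0, 0], 0]
    - [0, [0, 0, 0], 0]

```text
t: 18.35
eef_pos: [0.4687, -0.091, 0.1427]
tcp_rot: [1.999, 2.419, 0.006]
wrist_force: [6.5, 2.8, 3.7]
width: 0.208
grasp_force: 39.2
```

```bash
python3 - <<'E'
from rim import *
go((.4654,-.0908,.142)); rim((.598,-.002),('scene','top'))
p,d,c=cam('scene');save('s5.png',cv2.resize(p[150:270,260:380],(600,600),interpolation=cv2.INTER_CUBIC))
E
```

```text
t 18.35 p [ 0.4687 -0.091   0.1427] x [-0.188  0.982 -0.001] y [0.982 0.188 0.005] z [ 0.005  0.    -1.   ] q6 -0.41 F [6.5 2.8 3.7] w 0.208 g 39.22069685300812
(0.4654, -0.0908, 0.142) -> cm [ 0.08 -0.32  0.07]
scene rim 93 [ 0.5978 -0.001 ] res 0.0016 z 0.0684
top rim 79 [ 0.6004 -0.0042] res 0.0007 z 0.0694
```

View pics/s5.png

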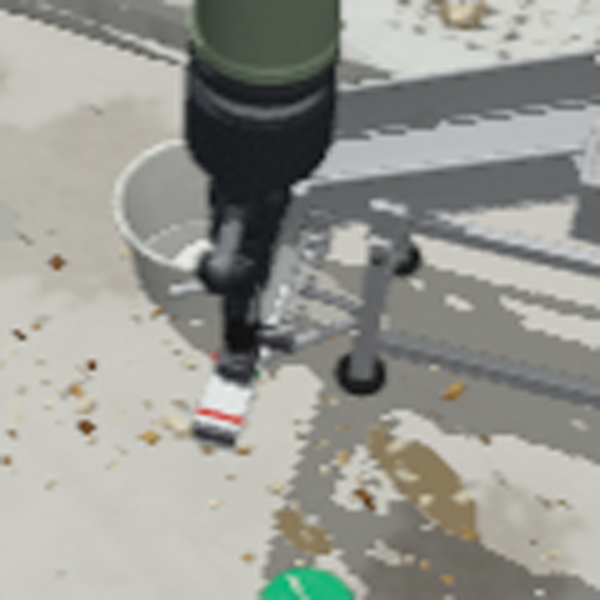

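The crop shows the knob in the fingers, with the carriage at (237,365) almost over the green line (a trace shows at (258,375)) and the red line at (220,415). The tub is at home. About 2.5 mm more is needed.

play_rows:
  increments:
    - [0, [0, -0.15, 0], 0]
    - [0, [0, -0.1, 0], 0]
    - [0, [0, 0, 0], 0]
    - [0, [0, 0, 0], 0]
    - [0, [0, 0, 0], 0]
    - [0, [0, 0, 0], 0]
    - [0, [0, 0, 0], 0]
    - [0, [0, 0, 0], 0]

```text
t: 19.3
eef_pos: [0.4666, -0.0914, 0.1427]
tcp_rot: [1.999, 2.418, 0.006]
wrist_force: [7.3, 2.8, 3.6]
width: 0.208
grasp_force: 39.2
```

```bash
python3 - <<'E'
from rim import *
go(); C=np.array([.5993,.0008]); ex=np.array([.982,.189]); ey=np.array([-.189,.982])
a=np.load('scene.npz')
def rep(p,P,t):
    p=p.astype(int); m=(p[...,0]>p[...,1]+40)&(p[...,0]>p[...,2]+40)&(P[...,2]>.09)&(P[...,2]<.14)
    L=P[m][:,:2]-C; X=L@ex;Y=L@ey; k=(abs(Y+.06)<.03)&(X<-.05)&(X>-.22)
    o=np.argsort(X[k]); print(t,[(round(x,4),round(y,3),round(z,3)) for x,y,z in zip(X[k][o],Y[k][o],P[m][k][o][:,2])])
for n in('scene','top'):
    a=np.load(n+'.npz'); rep(a['p'],a['P'],n+' before')
    p,d,c=cam(n); rep(p,pts(d,c),n+' now')
E
```

```text
t 19.3 p [ 0.4666 -0.0914  0.1427] x [-0.188  0.982 -0.001] y [0.982 0.188 0.006] z [ 0.006  0.    -1.   ] q6 -0.41 F [7.3 2.8 3.6] w 0.208 g 39.19789046281949
scene before [(np.float64(-0.1865), np.float64(-0.061), np.float64(0.108)), (np.float64(-0.186), np.float64(-0.072), np.float64(0.107)), (np.float64(-0.1859), np.float64(-0.063), np.float64(0.108)), (np.float64(-0.1857), np.float64(-0.052), np.float64(0.107)), (np.float64(-0.1846), np.float64(-0.066), np.float64(0.107)), (np.float64(-0.1844), np.float64(-0.075), np.float64(0.106)), (np.float64(-0.1843), np.float64(-0.057), np.float64(0.108)), (np.float64(-0.1831), np.float64(-0.068), np.float64(0.107)), (np.float64(-0.183), np.float64(-0.054), np.float64(0.105)), (np.float64(-0.1829), np.float64(-0.071), np.float64(0.108)), (np.float64(-0.1823), np.float64(-0.059), np.float64(0.106)), (np.float64(-0.1804), np.float64(-0.074), np.float64(0.105)), (np.float64(-0.1801), np.float64(-0.062), np.float64(0.105)), (np.float64(-0.1796), np.float64(-0.065), np.float64(0.105)), (np.float64(-0.1783), np.float64(-0.076), np.float64(0.104))
[... 1492 characters left out ...]
loat64(0.106)), (np.float64(-0.1838), np.float64(-0.064), np.float64(0.113)), (np.float64(-0.183), np.float64(-0.08), np.float64(0.106)), (np.float64(-0.1829), np.float64(-0.061), np.float64(0.106)), (np.float64(-0.1825), np.float64(-0.058), np.float64(0.107)), (np.float64(-0.1824), np.float64(-0.077), np.float64(0.105)), (np.float64(-0.1819), np.float64(-0.074), np.float64(0.105)), (np.float64(-0.115), np.float64(-0.053), np.float64(0.109))]
top now [(np.float64(-0.1857), np.float64(-0.061), np.float64(0.1)), (np.float64(-0.1851), np.float64(-0.058), np.float64(0.099)), (np.float64(-0.1834), np.float64(-0.06), np.float64(0.114)), (np.float64(-0.1828), np.float64(-0.057), np.float64(0.112))]
```

```bash
python3 - <<'E'
from rim import *
C=np.array([.5993,.0008]); ex=np.array([.982,.189]); ey=np.array([-.189,.982])
def rep(p,P,t):
    L=P[...,:2]-C; X=L@ex;Y=L@ey; q=p.astype(int)
    r=(q[...,0]>1.4*q[...,1])&(q[...,0]>1.4*q[...,2])&(q[...,0]>60)&(X>-.172)&(X<-.1)&(Y<-.035)&(Y>-.06)&(P[...,2]>.1)&(P[...,2]<.135)
    print(t,'pointer',X[r].round(4),q[r].tolist()[:4])
    k=(p.max(2)<110)&(abs(Y+.065)<.009)&(X<-.08)&(X>-.178)&(P[...,2]>.112)&(P[...,2]<.128)
    print(t,'carriage edge',np.sort(X[k])[:8].round(4),k.sum())
a=np.load('scene.npz'); rep(a['p'],a['P'],'scene0'); 
for n in('scene','wrist'):
    p,d,c=cam(n); rep(p,pts(d,c),n)
E
```

```text
scene0 pointer [-0.1197] [[166, 111, 109]]
scene0 carriage edge [-0.1283 -0.1277 -0.1277 -0.1274 -0.1269 -0.1269 -0.1267 -0.1264] 38
scene pointer [] []
scene carriage edge [-0.1634 -0.1628 -0.1624 -0.1613 -0.161  -0.1608 -0.1608 -0.1607] 37
wrist pointer [-0.1492 -0.1486 -0.15   -0.1493 -0.1486 -0.15   -0.1493 -0.1486 -0.1478
 -0.15   -0.1493 -0.1486 -0.1478 -0.15   -0.1493 -0.1486 -0.15   -0.1493
 -0.1486 -0.15   -0.1493 -0.1486 -0.15   -0.1493 -0.1486 -0.15   -0.1493
 -0.1486 -0.15   -0.1493 -0.1486] [[172, 103, 99], [174, 116, 112], [186, 100, 96], [191, 61, 58]]
wrist carriage edge [-0.1617 -0.1617 -0.1617 -0.1617 -0.1617 -0.1617 -0.1616 -0.1615] 549
```

The pointer is at x ≈ -0.149 and the carriage edge has moved about 34.5 mm, so the gate is half open. It has been held for over 0.5 s.

```bash
python3 -c "
from plant import arm
print(arm.job_done())"
```

```text
the job is handed in; nothing more can be done
None
```

I handed the job in with the tub seated in the horseshoe rest and the gripper holding the gate about 34–35 mm open, but no verdict came back. A first mis-set push slid the tub about 15 mm the wrong way, and I corrected that. I kept the arm clear of the four bystanders but did not re-measure where they stood.

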